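Seat the brown lens on the lens clock for a reading

TASK

Take the reading on the smoky brown lens that lies on the aluminium lens clock: with the fingertips, press it down lightly at its middle until it sits flat on the clock's seat ring, keep it down for at least one second, then let it come up again and draw the hand clear. The lens stays lying centred on the clock: do not slide it, tip it off or lift it. Touch neither the clock itself nor the other things: the black clock with its clear lens, the other brown lens, the frame, the screwdriver, the jar and the spray bottle stay as they are.

Things in the scene. Friction and masses are not known exactly. Their poses are not given: they have to be found in the camera images.
- clock: The cast aluminium bench lens clock (dial gauge for lens curves), fixed. Foot 90 x 76 x 12 mm; on it an upright round dial case 58 mm across, 23 mm deep, its white dial facing the clock's own -x; on top a round seat with a steel rim, 52 mm outside, 44 mm inside, 106 mm above the bench. Origin: centre of the foot's underside, under the seat's axis.
- clock_seat (a point): Centre of the aluminium clock's seat, in the plane of the steel rim, 106 mm above the bench, on the plunger's axis. A lens seated flat has its underside at this height and the top of its middle 4 mm above it; the rim stops it rigidly there, so the force then climbs quickly.
- clock_plunger (a joint): The aluminium clock's sprung steel plunger, 7 mm across, in the middle of the seat; metres pressed in. 0 = fully up, tip 4 mm above the rim; 0.004 = flush with the rim, where a lens sitting flat holds it. The spring pushes up with about 1 N at 0 and 2.5 N at 0.004, so the lens's own weight does not press it in. A red needle turns with it.
- brown_lens: The smoky brown lens to press: loose, round, 66 mm across, about 26 g, 2 mm thick at the edge, 4 mm at the middle, flat below, slightly domed on top. It rests on the clock's raised plunger, centred on the seat within about 3 mm, level or tipped up to 0.17 rad with one side on the rim; the top of its middle is then about 114 mm above the bench. Origin: centre of its underside.
- black_clock: A second clock of the same shape and size with a black casting and brass bezel, fixed, carrying the clear lens. Leave alone. Origin as for the aluminium one.
- clear_lens: Clear lens, same size as the brown one, resting on the black clock's plunger. Leave alone. Origin: centre of its underside.
- second_lens: The other smoky brown lens of the pair, same size, lying on the green felt pad (8 mm high). Leave alone. Origin: centre of its underside.
- frame: Empty metal spectacle frame lying on the bench with its sides folded, about 140 x 46 x 12 mm, long side along its y. Leave alone.
- screwdriver: Brass eyewire screwdriver, 112 mm long, 11 mm thick, lying along its x axis, blade to +x. Leave alone.
- screw_jar: Small glass screw jar with a brass lid, 48 mm across, 50 mm high. Leave alone. Origin: centre of its underside.
- spray: Blue lens-spray bottle with white cap, 42 mm across, 125 mm high. Leave alone. Origin: centre of its underside.
Things that resemble listed ones, but are neither listed nor needed, are in the scene too. Leave any orange, purple or yellow look-alike of the brown_lens alone.

How it is judged:
On the way:
1. the fingertips hold the brown lens down flat on the seat ring of the aluminium clock for a second (value of joint clock_plunger above 0.003 m and angle between brown_lens's own z axis and vertical below 0.05 rad and contact force between the fingers and brown_lens above 0.5 N), for 0.95 s.
At the end, for the whole second after the job is handed in: The brown lens has been let up and rests still on the aluminium clock's raised plunger (plunger within 1.5 mm of fully up), its centre within 8 mm of the seat's axis and not tipped more than 0.25 rad; the clear lens and the other brown lens are where they were (8 mm) (value of joint clock_plunger below 0.0015 m and horizontal distance between brown_lens and clock_seat below 0.008 m and z of brown_lens in the frame of clock_seat between 0.0015 and 0.008 m and angle between brown_lens's own z axis and vertical below 0.25 rad and linear speed of brown_lens below 0.02 m/s and distance of each of clear_lens, second_lens from where it was at the start of the episode below 0.008 m); the robot touches nothing.
It fails at once if the brown lens is pressed harder than 20 N (contact force between the arm and brown_lens above 20 N).
It fails at once if the brown lens is lifted off the clock or slid more than 10 mm off its axis (z of brown_lens in the frame of clock_seat above 0.012 m or horizontal distance between brown_lens and clock_seat above 0.01 m).
It fails at once if the arm touches the aluminium clock itself (contact force between the arm and clock above 1 N).
It fails at once if the arm touches the black clock, the clear lens, the other brown lens, the frame, the screwdriver, the jar or the spray bottle (contact force between the arm and black_clock above 0.5 N or contact force between the arm and clear_lens above 0.3 N or contact force between the arm and second_lens above 0.3 N or contact force between the arm and frame above 0.3 N or contact force between the arm and screwdriver above 0.3 N or contact force between the arm and screw_jar above 0.3 N or contact force between the arm and spray above 0.3 N).
It fails at once if one of these bystanders is moved more than 10 mm (distance of any of clear_lens, second_lens, frame, screwdriver, screw_jar, spray from where it was at the start of the episode above 0.01 m).
It also fails if it takes over 35 s, if anything falls off the work surface, if the arm or the gripper's body presses on something with over 40 N, if the wrist force passes 120 N, or if a joint passes its speed limit or range.

ROBOT

A 6-joint arm with a two-finger parallel gripper is mounted at the origin on the work surface. World frame = base frame: x ahead of the robot, y to its left, z up, the work surface at z = 0. Lengths are in m, angles in rad, forces in N, time in s.
With the tool pointing down it reaches from about 0.35 to 0.85 m from the base axis. Payload 8.1 kg.
Tool frame: the origin (TCP) lies between the finger pads; the fingertips stand 11 mm ahead of it and the grasp point (between the pads) lies 8 mm behind it (tips_ahead is the z of the fingertips in the tool frame, in m); z points along the fingers, y is the line along which they close (so a half turn about z gives the same grasp; the last joint's range is limited). The gripper opens to 93 mm and grips with 3 to 60 N. Pads are 15 mm wide; open, the fingers measure 128 mm over their backs; the gripper's body (75 mm by 188 mm) begins 65 mm behind the grasp point.
Start: joints at [1.231, 0.13, 1.488, -0, 1.523, -0.085], TCP at [0.151, 0.581, 0.206] pointing down, gripper open.
Joint ranges: [-2.96, 2.96], [-0.89, 2.26], [0.02, 2.5], [-1.34, 4.48], [0, 2.73], [-2.66, 2.66]. Speed limits (rad/s): [2.39, 2.39, 2.79, 3.14, 3.14, 3.14].

INTERFACE

Orientations are given as a rotation vector (axis times angle).
In Python, from plant import read_state, read_camera, close_job, tips_ahead gives the robot as it stands. The module is installed in compiled form; this text tells all that it offers.
- The arm moves only by the tool move_arm, never from a script. Its argument "plan" is a list of rows, each a list of 7 numbers: the turn, a rotation vector about the tool's x, y, z in units of 6 degrees (1.0 is 6 degrees), then the shift along the tool's x, y, z in units of 25 mm (1.0 is 25 mm), then the finger opening in mm, from 0 to 93. A call has exactly 10 rows; each row shifts and turns the commanded pose from where the row before left it, along the tool's axes as they then stand; what a row does not reach is not made up. A row lasts 1/10 s, in which the tool goes at most 50 mm and 8.59 degrees, less where a joint would pass 70% of its speed; a pose out of reach is approached as far as the arm can. A call is refused whole if a number of a shift passes 1 or a number of a turn 1, either way. A call with a gripper value outside its range is refused whole. The fingers move at their own pace and stop on an object; "force" is the grip in N (left out, the last holds). Time passes only in rows, so rows that do not move let the fingers close, or fill a call up. It gives the time, the measured TCP pose, the force, the opening and the grip force at its end, in the units of the state.
- read_state(): the state, without advancing time (a new reading comes with each control period).
- read_camera(name): name is "side" or "top"; returns a dict with "frame" (420x560x3 uint8, red, green, blue), "z_map" (420x560 float32, m along the optical axis (not along the pixel's ray), 0 where there is no reading), "fx", "fy", "cx", "cy" (pixels), "rvec" (rotation vector, rad) and "tvec" (3), from world to camera coordinates, as OpenCV has them. Camera axes: x right, y down, z forward; pixel columns grow to the right and rows downward; lengths in m; the calibration is good to about 2 mm. A picture is of the moment at which its call begins.
- close_job(): hands the job in; it is judged then, once.
The state is a dict: "t": time; "q": joint angles; "dq": joint speeds; "joint_torque": joint torques, N m; "tool_pos": TCP position; "orientation": TCP orientation; "force": force on the tool from outside, world axes, zero at the start; "wrist_torque": the same for the moment, N m; "opening": finger opening in m; "gripper_force": force on a finger pad.
Only numpy, scipy, OpenCV 4.12 (cv2) and the standard library are available. Lean on these libraries where they do the work, as an engineer would, in place of code of your own. Each camera call takes 0.05 s, during which the arm holds its last target. There are 200 camera calls.

## Working session

There is one attempt and no reset: what is moved stays moved. The work goes in short steps, Python scripts to look and compute and a tool call to move; the robot and the scene stay as the last step left them, time stands still between calls to the robot, and variables do not carry over. Pictures are saved under pics/ and viewed, at most 10 in all, crops included, and the job is handed in when it is done.

Besides the shell and the picture viewer there is one more tool, called after "Request:" as a command line: name --pt "numbers of a row" for each row, then --argument value for the rest. move_arm: Moves the arm, as the interface text tells. Its arguments: {"type":"object","properties":{"plan":{"type":"array","items":{"type":"array","items":{"type":"number"}}},"force":{"type":"number"}},"required":["plan"]}

```bash
mkdir -p pics
cat > h.py <<'E'
import numpy as np, cv2
from plant import *
def cloud(c):
    R=cv2.Rodrigues(np.array(c["rvec"],float))[0]; t=np.array(c["tvec"],float).ravel()
    z=c["z_map"]; v,u=np.mgrid[:z.shape[0],:z.shape[1]]
    P=np.stack([(u-c["cx"])/c["fx"]*z,(v-c["cy"])/c["fy"]*z,z],-1)
    W=(P-t)@R; W[z==0]=np.nan
    return W
E
python3 - <<'E'
from h import *
for n in("top","side"):
    c=read_camera(n); cv2.imwrite(f"pics/{n}0.png",c["frame"][:,:,::-1]); np.save(n+"0.npy",cloud(c))
    R=cv2.Rodrigues(np.array(c["rvec"],float))[0]; print(n,-R.T@np.ravel(c["tvec"]),R[2])
s=read_state(); print(s["tool_pos"],s["orientation"],s["opening"],s["force"],tips_ahead, s["t"])
E
```

```text
top [ 0.42766284 -0.0174272   1.0204603 ] [ 0.07888153  0.01056748 -0.99682799]
side [ 0.02050408 -0.8680285   0.94714111] [ 0.3853155   0.66411441 -0.64069026]
[0.15102003 0.58012786 0.20479115] [-3.99036072e-01 -3.11579615e+00  2.58186344e-03] 0.09315045278820251 [0.01764239 0.37576292 0.23821381] 0.011 0.1
```

View pics/top0.png

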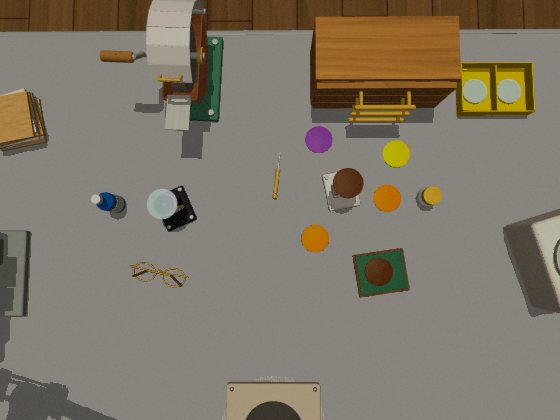

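View pics/side0.png

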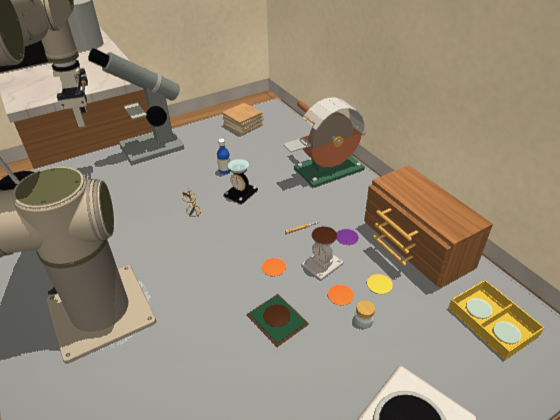

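Two brown lenses show in the top view. The one at (348,183) sits raised on the pale aluminium clock, and in the side view it's at (324,235). The one at (378,271) lies on green felt. The first fits the description. The orange, purple and yellow discs are look-alikes. Next I'll measure it and check it in a crop.

Run:
```python
from h import *
for n,(a,b) in(("top",(348,183)),("side",(324,235))):
    W=np.load(n+"0.npy"); I=cv2.imread(f"pics/{n}0.png").astype(int)
    z=W[...,2]; r=40
    m=np.zeros(z.shape,bool); m[b-r:b+r,a-r:a+r]=1
    l=m&(z>.103)&(z<.125)
    p=W[l]; print(n,l.sum(),"mean",p.mean(0),"min",p.min(0),"max",p.max(0))
    (cx,cy),rad=cv2.minEnclosingCircle(p[:,:2].astype(np.float32)); print(" circ",cx,cy,rad)
    d=np.c_[p[:,:2]-[cx,cy],np.ones(len(p)),-((p[:,:2]-[cx,cy])**2).sum(1)]
    print(" fit z: slopes, top, curv",np.linalg.lstsq(d,p[:,2],rcond=None)[0])
    f=m&(z>.008)&(z<.016); q=W[f]; print(" foot",f.sum(),cv2.minAreaRect(q[:,:2].astype(np.float32)))
c=cv2.imread("pics/side0.png")[190:290,270:400]; t=cv2.imread("pics/top0.png")[140:240,290:420]
cv2.imwrite("pics/crop.png",cv2.resize(np.hstack([t,c]),None,fx=3,fy=3,interpolation=cv2.INTER_CUBIC))
# neighbours higher than 40mm within 0.3m
W=np.load("top0.npy");
```

```text
top 736 mean [ 0.55938345 -0.16295413  0.11404355] min [ 0.52816309 -0.19605787  0.10821953] max [ 0.59174338 -0.13115082  0.12070418]
 circ 0.5592854619026184 -0.16340821981430054 0.033326420933008194
 fit z: slopes, top, curv [-5.52790071e-04 -9.86290965e-04  1.15073229e-01  1.88934661e+00]
 foot 531 ((0.5946406126022339, -0.1972658783197403), (0.1599074751138687, 0.15654365718364716), 5.984665870666504)
side 360 mean [ 0.5563398  -0.16379012  0.11192906] min [ 0.5242335  -0.1951162   0.10349041] max [ 0.59055069 -0.12728964  0.1169564 ]
 circ 0.558749794960022 -0.16077274084091187 0.03461889550089836
 fit z: slopes, top, curv [-0.00524653 -0.0150481   0.11312959  2.23593087]
 foot 393 ((0.5863328576087952, -0.11014880985021591), (0.20414994657039642, 0.14077846705913544), 76.38365173339844)
```

View pics/crop.png

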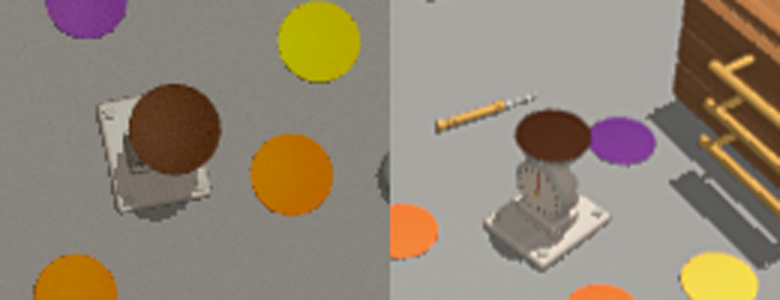

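The crop confirms it: the brown lens at crop (175,128) top and (553,135) side lies level on the pale clock with the white dial. Its centre is about (0.559, -0.163), with the top at 0.114. I'm rising first, closing the fingers and crossing over.

Request:
move_arm --pt "0 0 0 0 0 -0.8 0" --pt "0 0 0 0 0 -0.8 0" --pt "0 0 0 -0.5 -0.5 0 0" --pt "0 0 0 -0.9 -0.9 0 0" --pt "0 0 0 -0.9 -1 0 0" --pt "0 0 0 -0.9 -1 0 0" --pt "0 0 0 -0.9 -1 0 0" --pt "0 0 0 -0.9 -1 0 0" --pt "0 0 0 -0.9 -1 0 0" --pt "0 0 0 -0.9 -1 0 0" --force 5

```text
t: 1.1
tool_pos: [0.2693, 0.3574, 0.2453]
orientation: [-0.399, -3.116, 0.001]
force: [0.8, -0.6, 0.4]
opening: 0.0177
gripper_force: 0.0
```

Request:
move_arm --pt "0 0 0 -0.9 -1 0 0" --pt "0 0 0 -0.9 -1 0 0" --pt "0 0 0 -0.9 -1 0 0" --pt "0 0 0 -0.9 -1 0 0" --pt "0 0 0 -0.9 -1 0 0" --pt "0 0 0 -0.9 -1 0 0" --pt "0 0 0 -0.9 -1 0 0" --pt "0 0 0 -0.9 -0.9 0 0" --pt "0 0 0 -0.9 -0.9 0 0" --pt "0 0 0 -0.9 -0.9 0 0"

```text
t: 2.1
tool_pos: [0.426, 0.0661, 0.2454]
orientation: [-0.399, -3.116, -0.0]
force: [1.5, 0.2, 0.4]
opening: 0.0005
gripper_force: 0.0
```

Request:
move_arm --pt "0 0 0 -0.9 -0.9 0 0" --pt "0 0 0 -0.9 -0.9 0 0" --pt "0 0 0 -0.9 -0.9 0 0" --pt "0 0 0 -0.9 -0.9 0 0" --pt "0 0 0 -0.9 -0.9 0 0" --pt "0 0 0 -0.9 -0.9 0 0" --pt "0 0 0 -0.9 -0.9 0.4 0" --pt "0 0 0 -0.7 -0.7 0.9 0" --pt "0 0 0 -0.5 -0.5 0.9 0" --pt "0 0 0 0 0 0.9 0"

```text
t: 3.1
tool_pos: [0.5602, -0.1633, 0.1666]
orientation: [-0.402, -3.115, 0.0]
force: [-0.7, 0.5, -0.3]
opening: 0.0006
gripper_force: 0.0
```

Run:
```python
from h import *
for n in("top","side"):
    c=read_camera(n); W=cloud(c); f=c["frame"]; cv2.imwrite(f"pics/{n}1.png",f[:,:,::-1])
    R=cv2.Rodrigues(np.array(c["rvec"],float))[0]
    s=read_state(); tip=np.array(s["tool_pos"])-[0,0,.011]
    p=cv2.projectPoints(np.array([tip,[.559,-.163,.114]]),np.array(c["rvec"],float),np.array(c["tvec"],float),np.array([[c["fx"],0,c["cx"]],[0,c["fy"],c["cy"]],[0,0,1.]]),None)[0]
    print(n,p.ravel(),s["tool_pos"],s["force"])
cv2.imwrite("pics/crop2.png",cv2.resize(f[150:280,240:410,::-1],None,fx=4,fy=4,interpolation=cv2.INTER_CUBIC))
```

```text
top [349.94114829 180.9357656  347.79396323 182.82429241] [ 0.55758181 -0.16153973  0.1618538 ] [-1.48137398  0.51824452 -2.53299279]
side [324.28195264 222.50239986 324.65913542 233.87341771] [ 0.55725662 -0.1608572   0.16348716] [ 0.37323952  0.34624702 -0.72373281]
```

View pics/crop2.png

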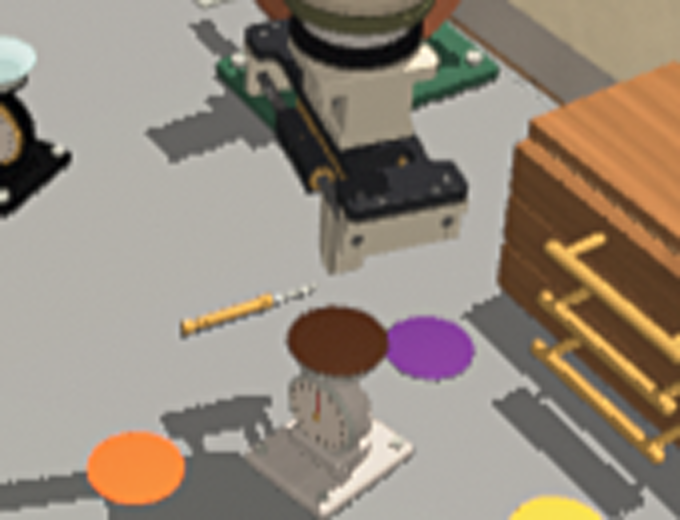

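The crop shows the closed fingertips just above and slightly behind the lens. The tip is at crop (340,268), and the lens at (338,342). My projection put the tip about 5 px lower, so I'm checking it with depth.

Run:
```python
from h import *
c=read_camera("side"); W=cloud(c); s=read_state(); print(s["tool_pos"],s["orientation"],s["force"],s["t"])
for v in range(204,240,2):
    print(v,[ (u,W[v,u].round(3).tolist()) for u in (322,326,330)])
P=W[195:232,300:350].reshape(-1,3); P=P[(P[:,2]>.125)&(P[:,2]<.175)]
print(len(P),P.min(0),P.max(0),np.median(P,0))
c=read_camera("top"); W=cloud(c); P=W[140:220,310:390].reshape(-1,3); P=P[(P[:,2]>.125)]
print(len(P),P.min(0),P.max(0))
```

```text
[ 0.55824277 -0.1608151   0.16594196] [-3.99130432e-01 -3.11130348e+00 -1.98290971e-03] [-0.43619188  0.26460749 -0.28812797] 3.25
204 [(322, [0.547, -0.161, 0.218]), (326, [0.5, -0.239, 0.293]), (330, [0.506, -0.245, 0.295])]
206 [(322, [0.546, -0.163, 0.213]), (326, [0.499, -0.24, 0.289]), (330, [0.508, -0.243, 0.287])]
208 [(322, [0.543, -0.167, 0.211]), (326, [0.501, -0.239, 0.281]), (330, [0.512, -0.238, 0.276])]
210 [(322, [0.547, -0.163, 0.2]), (326, [0.506, -0.233, 0.269]), (330, [0.511, -0.24, 0.273])]
212 [(322, [0.545, -0.165, 0.196]), (326, [0.505, -0.233, 0.264]), (330, [0.513, -0.238, 0.263])]
214 [(322, [0.545, -0.166, 0.191]), (326, [0.504, -0.235, 0.26]), (330, [0.7, 0.001, -0.003])]
216 [(322, [0.544, -0.167, 0.185]), (326, [0.549, -0.177, 0.19]), (330, [0.693, -0.009, -0.002])]
218 [(322, [0.668, -0.002, -0.002]), (326, [0.678, -0.009, -0.003]), (330, [0.686, -0.019, 0.002])]
220 [(322, [0.662, -0.011, -0.002]), (326, [0.674, -0.015, -0.004]), (330, [0.684, -0.022, -0.004])]
222 [(322, [0.659, -0.016, -0.004]), (326, [0.666, -0.026, -0.0]), (330, [0.676, -0.033, 0.
[... 289 characters left out ...]
-0.152, 0.114])]
230 [(322, [0.563, -0.146, 0.112]), (326, [0.571, -0.152, 0.113]), (330, [0.581, -0.156, 0.111])]
232 [(322, [0.556, -0.155, 0.115]), (326, [0.567, -0.158, 0.113]), (330, [0.577, -0.162, 0.111])]
234 [(322, [0.552, -0.161, 0.116]), (326, [0.56, -0.167, 0.116]), (330, [0.572, -0.168, 0.111])]
236 [(322, [0.55, -0.164, 0.112]), (326, [0.556, -0.173, 0.116]), (330, [0.568, -0.175, 0.112])]
238 [(322, [0.545, -0.172, 0.114]), (326, [0.556, -0.174, 0.11]), (330, [0.561, -0.184, 0.115])]
1 [ 0.54952803 -0.15163536  0.17429503] [ 0.54952803 -0.15163536  0.17429503] [ 0.54952803 -0.15163536  0.17429503]
4452 [ 0.45117075 -0.20795744  0.26599022] [ 0.60510367 -0.05140522  0.62345875]
```

Request:
move_arm --pt "0 0 0 0 -0.05 0.2 0" --pt "0 0 0 0 0 0.3 0" --pt "0 0 0 0 0 0.3 0" --pt "0 0 0 0 0 0.3 0" --pt "0 0 0 0 0 0.2 0" --pt "0 0 0 0 0 0.1 0" --pt "0 0 0 0 0 0 0" --pt "0 0 0 0 0 0 0" --pt "0 0 0 0 0 0 0" --pt "0 0 0 0 0 0 0"

```text
t: 4.3
tool_pos: [0.5598, -0.1626, 0.1337]
orientation: [0.399, 3.115, -0.0]
force: [0.5, -0.3, -0.1]
opening: 0.0007
gripper_force: 0.0
```

Run:
```python
from h import *
c=read_camera("side"); f=c["frame"]
S=[]
for i in range(4): read_camera("top"); s=read_state(); S.append(np.r_[s["tool_pos"],s["force"]])
print(np.round(S,4),s["orientation"],s["opening"],s["t"])
p=cv2.projectPoints(np.array([np.mean(S,0)[:3]-[0,0,.011]]),np.array(c["rvec"],float),np.array(c["tvec"],float),np.array([[c["fx"],0,c["cx"]],[0,c["fy"],c["cy"]],[0,0,1.]]),None)[0]
print(p)
cv2.imwrite("pics/crop3.png",cv2.resize(f[185:265,270:370,::-1],None,fx=7,fy=7,interpolation=cv2.INTER_CUBIC))
```

```text
[[ 0.5597 -0.1626  0.1335 -0.6413 -0.0559 -0.8855]
 [ 0.5597 -0.1626  0.1334  1.058   0.2887  0.0227]
 [ 0.5597 -0.1626  0.1334  0.2543  0.14    0.1574]
 [ 0.5596 -0.1626  0.1334 -0.5632 -0.3303 -0.0202]] [ 3.99154005e-01  3.11593616e+00 -1.12451588e-04] 0.000395889714418494 4.55
[[[324.92927648 231.28480882]]]
```

View pics/crop3.png

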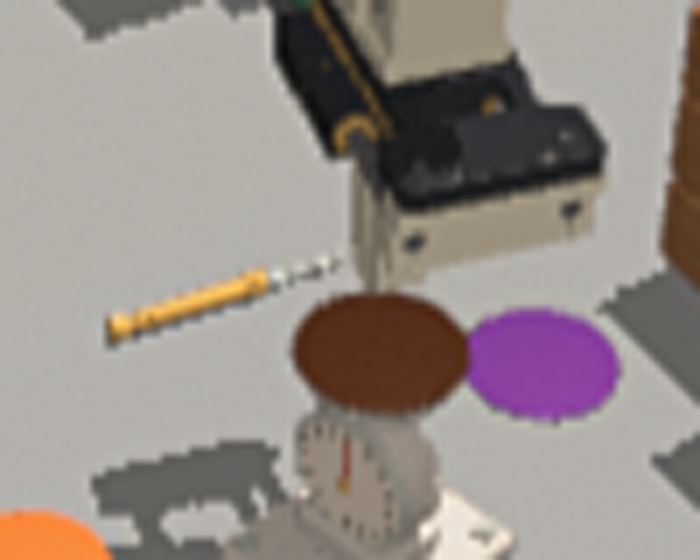

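Fingertip bottom is at crop (378,290), just above the lens's far edge. In the image it sits about 5 px higher than expected, so the height is uncertain. I'm descending in small steps and watching the force.

Request:
move_arm --pt "0 0 0 0 0 0.08 0" --pt "0 0 0 0 0 0.08 0" --pt "0 0 0 0 0 0.08 0" --pt "0 0 0 0 0 0.04 0" --pt "0 0 0 0 0 0.04 0" --pt "0 0 0 0 0 0 0" --pt "0 0 0 0 0 0 0" --pt "0 0 0 0 0 0 0" --pt "0 0 0 0 0 0 0" --pt "0 0 0 0 0 0 0"

```text
t: 5.55
tool_pos: [0.5596, -0.1626, 0.1253]
orientation: [0.399, 3.116, -0.0]
force: [0.4, 0.1, 0.6]
opening: 0.0006
gripper_force: 0.0
```

```bash
cat > m.py <<'E'
from h import *
S=[];Z=[]
for i in range(8):
    c=read_camera("side"); s=read_state(); S.append(np.r_[s["tool_pos"],s["force"]]); W=cloud(c)
    # near half of the lens
    Z.append(np.nanmedian(W[233:241,316:333,2]))
print("pos,force",np.mean(S,0).round(4),"lens z",np.mean(Z).round(4),"t",s["t"])
f=c["frame"].astype(int)
P=W[205:228,316:332].reshape(-1,3); P=P[(P[:,2]>.118)&(P[:,1]<-.12)]; print("finger lowest",P[P[:,2].argsort()[:8]].round(3).tolist())
np.save("f.npy",c["frame"])
E
python3 m.py
```

```text
pos,force [ 0.5596 -0.1625  0.1253  0.1041 -0.1718  0.1346] lens z 0.1125 t 5.95
finger lowest [[0.55, -0.158, 0.138], [0.551, -0.152, 0.14], [0.551, -0.152, 0.143], [0.548, -0.16, 0.144], [0.548, -0.165, 0.145], [0.551, -0.152, 0.147], [0.548, -0.16, 0.148], [0.552, -0.15, 0.148]]
```

Run:
```python
import numpy as np,cv2
f=np.load("f.npy"); cv2.imwrite("pics/crop4.png",cv2.resize(f[200:250,295:355,::-1],None,fx=12,fy=12,interpolation=cv2.INTER_NEAREST))
```

```text
(no output)
```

View pics/crop4.png

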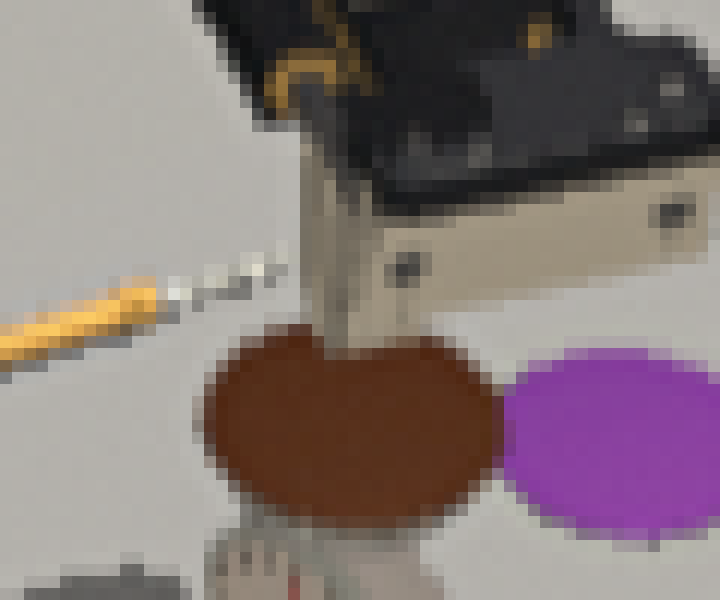

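The tip's near edge is at crop (370,355), roughly 6 px above the lens centre at (350,430), and depth puts the tip at about z 0.137. So it is still about 20 mm above the lens, with no force. I'm continuing in steps of under 4 mm, which is within the spring travel.

Request:
move_arm --pt "0 0 0 0 0 0.04 0" --pt "0 0 0 0 0 0.04 0" --pt "0 0 0 0 0 0.03 0" --pt "0 0 0 0 0 0.03 0" --pt "0 0 0 0 0 0 0" --pt "0 0 0 0 0 0 0" --pt "0 0 0 0 0 0 0" --pt "0 0 0 0 0 0 0" --pt "0 0 0 0 0 0 0" --pt "0 0 0 0 0 0 0"

```text
t: 6.95
tool_pos: [0.5596, -0.1625, 0.1218]
orientation: [0.399, 3.116, 0.0]
force: [0.6, 0.4, -0.8]
opening: 0.0008
gripper_force: 0.0
```

```bash
python3 m.py
```

```text
pos,force [ 0.5596 -0.1625  0.1217  0.2118 -0.1133 -0.0136] lens z 0.1125 t 7.35
finger lowest [[0.55, -0.154, 0.139], [0.551, -0.151, 0.139], [0.548, -0.161, 0.141], [0.549, -0.159, 0.143], [0.551, -0.152, 0.144], [0.548, -0.165, 0.144], [0.549, -0.158, 0.146], [0.55, -0.153, 0.148]]
```

```bash
sed -i 's/^P=W.*$/b=(f[...,2]>70)\&(W[...,2]>.105)\&(W[...,1]<-.12); b[:200]=0; b[240:]=0; b[:,:316]=0; b[:,334:]=0; P=W[b]; v=np.nonzero(b)[0]; print("lowest row",v.max()); P=P[v>=v.max()-2]; print("tip",P.round(3).tolist())/' m.py; python3 m.py
```

```text
pos,force [ 0.5596 -0.1625  0.1217 -0.1567  0.0074  0.2728] lens z 0.1126 t 7.75
lowest row 230
tip [[0.554, -0.131, 0.111], [0.55, -0.158, 0.135], [0.547, -0.166, 0.143], [0.544, -0.174, 0.15], [0.547, -0.175, 0.15], [0.503, -0.236, 0.218], [0.505, -0.238, 0.22], [0.556, -0.176, 0.146], [0.557, -0.178, 0.147], [0.56, -0.179, 0.146], [0.547, -0.167, 0.14], [0.546, -0.173, 0.145], [0.547, -0.175, 0.147], [0.551, -0.174, 0.144], [0.553, -0.176, 0.144], [0.554, -0.177, 0.145], [0.557, -0.179, 0.144], [0.567, -0.149, 0.113]]
```

Request:
move_arm --pt "0 0 0 0 0 0.04 0" --pt "0 0 0 0 0 0.04 0" --pt "0 0 0 0 0 0.03 0" --pt "0 0 0 0 0 0.03 0" --pt "0 0 0 0 0 0 0" --pt "0 0 0 0 0 0 0" --pt "0 0 0 0 0 0 0" --pt "0 0 0 0 0 0 0" --pt "0 0 0 0 0 0 0" --pt "0 0 0 0 0 0 0"

```text
t: 8.75
tool_pos: [0.5596, -0.1626, 0.1183]
orientation: [0.399, 3.116, -0.0]
force: [-1.4, 0.7, 0.2]
opening: 0.0005
gripper_force: 0.0
```

```bash
python3 m.py
```

```text
pos,force [ 0.5596 -0.1625  0.1183 -0.2876 -0.231   0.3136] lens z 0.1125 t 9.15
lowest row 231
tip [[0.55, -0.158, 0.132], [0.548, -0.166, 0.139], [0.546, -0.172, 0.145], [0.546, -0.176, 0.148], [0.503, -0.237, 0.217], [0.507, -0.235, 0.213], [0.508, -0.237, 0.214], [0.558, -0.177, 0.143], [0.559, -0.179, 0.143], [0.547, -0.166, 0.136], [0.548, -0.17, 0.138], [0.545, -0.177, 0.145], [0.549, -0.176, 0.142], [0.554, -0.174, 0.139], [0.555, -0.177, 0.14], [0.557, -0.179, 0.141], [0.579, -0.155, 0.111], [0.547, -0.167, 0.133]]
```

The tip is at about z 0.137 and centred in xy, about 22 mm above the lens. I'm going down 12 mm and then rechecking.

Request:
move_arm --pt "0 0 0 0 0 0.08 0" --pt "0 0 0 0 0 0.08 0" --pt "0 0 0 0 0 0.08 0" --pt "0 0 0 0 0 0.08 0" --pt "0 0 0 0 0 0.08 0" --pt "0 0 0 0 0 0.08 0" --pt "0 0 0 0 0 0 0" --pt "0 0 0 0 0 0 0" --pt "0 0 0 0 0 0 0" --pt "0 0 0 0 0 0 0"

```text
t: 10.15
tool_pos: [0.5597, -0.1626, 0.1064]
orientation: [0.399, 3.116, -0.0]
force: [0.3, -0.4, 0.3]
opening: 0.0003
gripper_force: 0.0
```

```bash
python3 m.py
python3 - <<'E'
import numpy as np,cv2
f=np.load("f.npy"); cv2.imwrite("pics/crop5.png",cv2.resize(f[200:260,295:355,::-1],None,fx=10,fy=10,interpolation=cv2.INTER_NEAREST))
E
```

```text
pos,force [ 0.5596 -0.1626  0.1063 -0.1155 -0.2675 -0.0925] lens z 0.1127 t 10.55
lowest row 234
tip [[0.55, -0.16, 0.122], [0.547, -0.167, 0.13], [0.547, -0.171, 0.133], [0.503, -0.234, 0.204], [0.502, -0.239, 0.209], [0.504, -0.24, 0.209], [0.507, -0.239, 0.207], [0.509, -0.24, 0.207], [0.512, -0.24, 0.205], [0.514, -0.242, 0.205], [0.552, -0.157, 0.116], [0.547, -0.167, 0.126], [0.545, -0.175, 0.134], [0.547, -0.175, 0.133], [0.504, -0.236, 0.203], [0.552, -0.177, 0.132], [0.557, -0.175, 0.127], [0.559, -0.177, 0.129], [0.56, -0.179, 0.129], [0.547, -0.168, 0.123], [0.546, -0.173, 0.128], [0.549, -0.173, 0.126], [0.551, -0.175, 0.127]]
```

View pics/crop5.png

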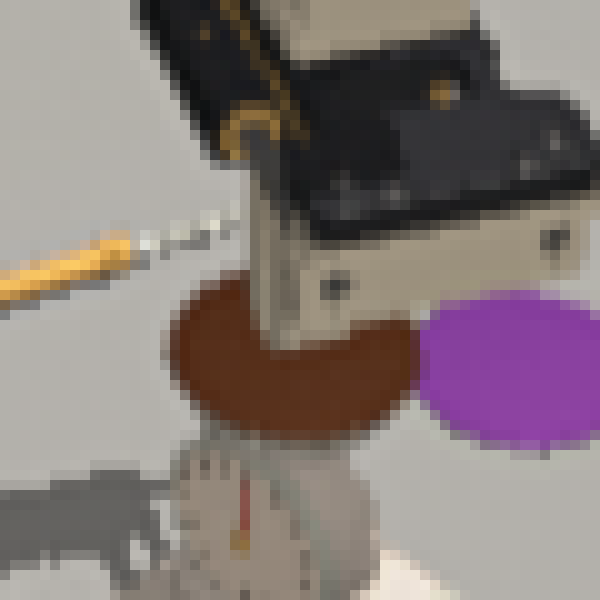

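The near bottom edge of the fingertip is at crop (310,345), over the lens's upper middle, with the lens still level and no force. I'll project the tip edge to get the exact gap.

Run:
```python
from h import *
c=read_camera("side"); K=np.array([[c["fx"],0,c["cx"]],[0,c["fy"],c["cy"]],[0,0,1.]])
X=np.array([[x,y,z] for z in(.115,.12,.125,.13) for x,y in((.548,-.174),(.562,-.178),(.5596,-.1626))])
p=cv2.projectPoints(X,np.array(c["rvec"],float),np.array(c["tvec"],float),K,None)[0].reshape(-1,2)
print(np.c_[X,p].round(3))
```

```text
[[ 5.48000e-01 -1.74000e-01  1.15000e-01  3.23610e+02  2.37678e+02]
 [ 5.62000e-01 -1.78000e-01  1.15000e-01  3.29025e+02  2.36597e+02]
 [ 5.60000e-01 -1.63000e-01  1.15000e-01  3.24779e+02  2.33415e+02]
 [ 5.48000e-01 -1.74000e-01  1.20000e-01  3.23695e+02  2.36253e+02]
 [ 5.62000e-01 -1.78000e-01  1.20000e-01  3.29124e+02  2.35172e+02]
 [ 5.60000e-01 -1.63000e-01  1.20000e-01  3.24866e+02  2.31993e+02]
 [ 5.48000e-01 -1.74000e-01  1.25000e-01  3.23780e+02  2.34820e+02]
 [ 5.62000e-01 -1.78000e-01  1.25000e-01  3.29224e+02  2.33740e+02]
 [ 5.60000e-01 -1.63000e-01  1.25000e-01  3.24954e+02  2.30563e+02]
 [ 5.48000e-01 -1.74000e-01  1.30000e-01  3.23866e+02  2.33380e+02]
 [ 5.62000e-01 -1.78000e-01  1.30000e-01  3.29324e+02  2.32300e+02]
 [ 5.60000e-01 -1.63000e-01  1.30000e-01  3.25042e+02  2.29126e+02]]
```

Request:
move_arm --pt "0 0 0 0 0 0.06 0" --pt "0 0 0 0 0 0.06 0" --pt "0 0 0 0 0 0.06 0" --pt "0 0 0 0 0 0.06 0" --pt "0 0 0 0 0 0.02 0" --pt "0 0 0 0 0 0 0" --pt "0 0 0 0 0 0 0" --pt "0 0 0 0 0 0 0" --pt "0 0 0 0 0 0 0" --pt "0 0 0 0 0 0 0"

```text
t: 11.6
tool_pos: [0.5596, -0.1625, 0.0998]
orientation: [0.399, 3.116, 0.0]
force: [-1.4, -0.4, 1.6]
opening: 0.0006
gripper_force: 0.6
```

```bash
python3 m.py|cut -c1-120
```

```text
pos,force [ 0.5596 -0.1625  0.0998 -0.7021  0.1977  0.9848] lens z 0.1115 t 12.0
lowest row 236
tip [[0.553, -0.156, 0.111], [0.546, -0.169, 0.125], [0.545, -0.175, 0.13], [0.502, -0.235, 0.199], [0.504, -0.236, 0.19
```

Request:
move_arm --pt "0 0 0 0 0 0.04 0" --pt "0 0 0 0 0 0.04 0" --pt "0 0 0 0 0 0.04 0" --pt "0 0 0 0 0 0 0" --pt "0 0 0 0 0 0 0" --pt "0 0 0 0 0 0 0" --pt "0 0 0 0 0 0 0" --pt "0 0 0 0 0 0 0" --pt "0 0 0 0 0 0 0" --pt "0 0 0 0 0 0 0"

```text
t: 13.0
tool_pos: [0.5597, -0.1626, 0.0974]
orientation: [0.399, 3.116, -0.0]
force: [-3.6, 0.7, 5.8]
opening: 0.0007
gripper_force: 3.1
```

```bash
python3 m.py|cut -c1-120
```

```text
pos,force [ 0.5597 -0.1626  0.0974 -2.9083  1.0951  6.0534] lens z 0.1095 t 13.4
lowest row 237
tip [[0.55, -0.16, 0.112], [0.548, -0.166, 0.118], [0.545, -0.174, 0.126], [0.503, -0.234, 0.195], [0.503, -0.238, 0.198
```

Contact: Fz is 6 N and the lens is down 3 mm. Next I check whether it's flat.

```bash
cat > tilt.py <<'E'
from h import *
A=[];F=[]
for i in range(5):
    c=read_camera("side"); W=cloud(c); f=c["frame"].astype(int); s=read_state(); F.append(np.r_[s["force"],s["wrist_torque"]])
    b=(f[...,0]>f[...,2]+25)&(f[...,0]<130)&(W[...,2]>.1)&(W[...,2]<.122)
    b[:,:300]=0;b[:,350:]=0;b[:215]=0;b[255:]=0
    P=W[b]; A.append(P)
P=np.vstack(A); d=P[:,:2]-[.559,-.163]; k=(d**2).sum(1)<.031**2; P=P[k];d=d[k]
z=P[:,2]+1.84*(d**2).sum(1)
print(len(P),"slopes,z",np.linalg.lstsq(np.c_[d,np.ones(len(d))],z,rcond=None)[0].round(4),"F",np.mean(F,0).round(2),s["t"])
(cx,cy),r=cv2.minEnclosingCircle(np.vstack(A)[:,:2].astype(np.float32)); print(cx,cy,r)
cv2.imwrite("pics/c6.png",cv2.resize(c["frame"][200:260,295:355,::-1],None,fx=10,fy=10,interpolation=cv2.INTER_NEAREST))
E
python3 tilt.py
```

```text
1032 slopes,z [-0.01   -0.0043  0.1091] F [-3.08  1.    6.03  0.16  0.52 -0.  ] 13.65
0.5552167296409607 -0.1609632968902588 0.03513530269265175
```

View pics/c6.png

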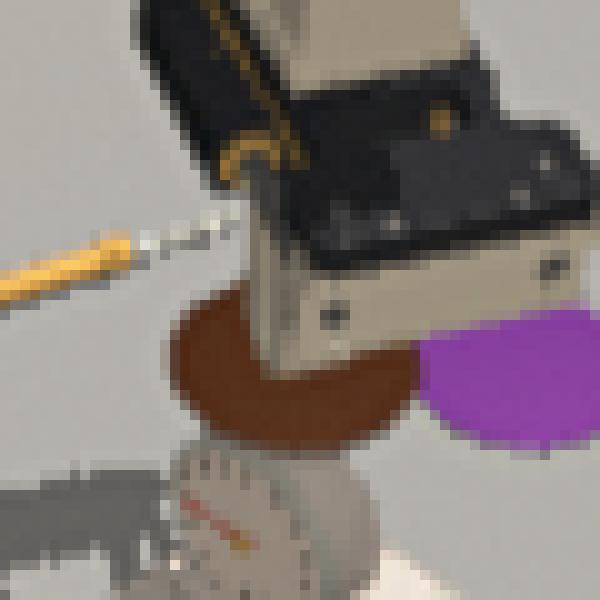

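The needle has swung round to crop (180,500), and the lens is flat (tilt about 0.01 rad) at 6 N. Now I hold, then rise straight up.

Request:
move_arm --pt "0 0 0 0 0 0 0" --pt "0 0 0 0 0 0 0" --pt "0 0 0 0 0 0 0" --pt "0 0 0 0 0 0 0" --pt "0 0 0 0 0 0 0" --pt "0 0 0 0 0 0 0" --pt "0 0 0 0 0 0 0" --pt "0 0 0 0 0 0 0" --pt "0 0 0 0 0 0 0" --pt "0 0 0 0 0 0 0"

```text
t: 14.65
tool_pos: [0.5597, -0.1626, 0.0974]
orientation: [0.399, 3.116, -0.0]
force: [-2.3, 1.5, 6.9]
opening: 0.0005
gripper_force: 3.1
```

Request:
move_arm --pt "0 0 0 0 0 -0.02 0" --pt "0 0 0 0 0 -0.02 0" --pt "0 0 0 0 0 -0.03 0" --pt "0 0 0 0 0 -0.03 0" --pt "0 0 0 0 0 -0.03 0" --pt "0 0 0 0 0 -0.03 0" --pt "0 0 0 0 0 -0.04 0" --pt "0 0 0 0 0 -0.1 0" --pt "0 0 0 0 0 -0.2 0" --pt "0 0 0 0 0 -0.4 0"

```text
t: 15.65
tool_pos: [0.5589, -0.1623, 0.1189]
orientation: [-0.399, -3.114, -0.001]
force: [-0.2, -0.0, -0.6]
opening: 0.0005
gripper_force: 0.0
```

Request:
move_arm --pt "0 0 0 0 0 -0.5 0" --pt "0 0 0 0 0 -0.8 0" --pt "0 0 0 0 0 -0.8 0" --pt "0 0 0 0 0 -0.8 0" --pt "0 0 0 0 0 -0.5 0" --pt "0 0 0 0 0 0 0" --pt "0 0 0 0 0 0 0" --pt "0 0 0 0 0 0 0" --pt "0 0 0 0 0 0 0" --pt "0 0 0 0 0 0 0"

```text
t: 16.65
tool_pos: [0.5591, -0.1624, 0.2032]
orientation: [-0.399, -3.114, -0.001]
force: [-0.3, 0.1, 0.4]
opening: 0.0002
gripper_force: 0.0
```

```bash
python3 tilt.py
```

```text
1557 slopes,z [-0.0093 -0.0036  0.113 ] F [-0.45  0.24 -0.29  0.    0.01  0.03] 16.9
0.5591503977775574 -0.16254159808158875 0.03575298935174942
```

View pics/c6.png

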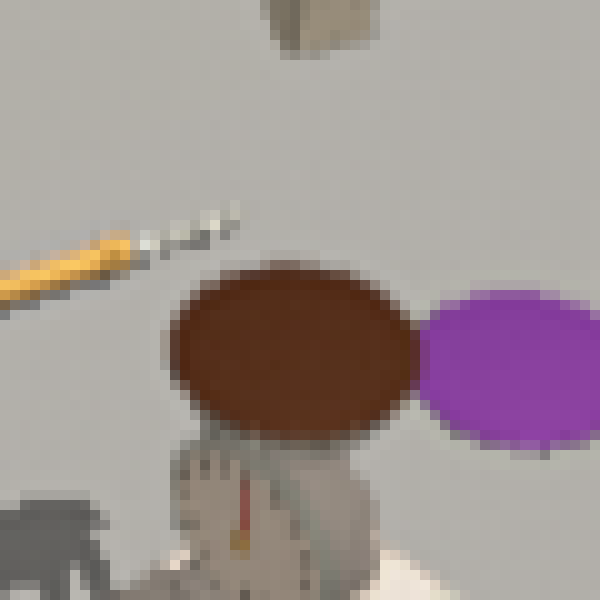

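The lens is back up and level at crop (295,355), 4 mm higher than when pressed. The needle is back at its start position (245,480), and the hand is clear.

```bash
python3 -c "
from plant import *
print(close_job())"
```

```text
the job is handed in; nothing more can be done
None
```

I pressed the brown lens flat on the aluminium clock's seat ring at about 6 N and held it for over 1.2 s. It is back up, level and centred, with the hand clear, and I handed the job in; no verdict came back.

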